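Prop the condiment chest's lid and take out the tall jar

TASK

Raise the lid of the steel condiment chest until the stay on its side drops behind its catch, and lower the lid gently so that it stands propped on the stay by itself. Then reach in under the lid, take out the tall jar and set it down gently, upright, on the round wooden board. Leave the lid propped and do not disturb the squat jar or the little bowl on the board.

Things in the scene. Friction and masses are not known exactly. Their poses are not given: they have to be found in the camera images.
- chest: Steel open-topped chest, fixed, 210 (x) x 260 (y) x 100 mm high, walls and floor 10 mm. Origin: centre of its underside; x points from the front wall (handle side, nearer the robot) to the back wall (hinge), z up. On its left (+y) side, at rim height, a dark steel track, y 130 to 152 mm, carries the foot of the stay; it has a 6 mm tooth, ramped at the back, steep in front.
- lid (a joint): Lid angle (rad): 0 shut, growing as the front edge rises, stop at 1.10. White lid 210 x 260 x 12 mm, 0.45 kg. The hinge is free: unsupported, the lid falls shut. Raised beyond about 1.0, the stay's foot drops in front of the track's tooth; lowered from there, the lid comes to rest propped at 0.87 to 0.92. Not raised far enough, it goes on down.
- lid_handle (a point): Middle of the lid's handle: a round black bar 12 mm thick, 120 mm long, parallel to the hinge, held 55 mm in front of the lid's front edge, in the lid's plane, by a rod at each end; the gap between bar and lid edge is open. 265 mm from the hinge line and 6 mm above the lid's underside; 107 mm above the table when shut.
- lid_hinge (a point): Point on the hinge line, at the middle of the top of the chest's back wall, 100 mm above the table. The hinge line runs along the chest's y.
- stay_foot (a point): Round 10 mm foot of the stay, a flat steel bar 140 mm long pivoted on the lid's left (+y) side 170 mm from the hinge; it slides in the track by its own weight. In the chest's frame its x is about +75 mm with the lid shut and +49 to +55 mm when it stands in front of the tooth, lid propped.
- jar_tall: The taller of two glass jars with steel caps standing in the chest: 54 mm across, 86 mm high, about 0.3 kg. Origin: centre of its underside, z up.
- jar_squat: The lower jar in the chest, same glass and cap, 54 mm across, 56 mm high. Origin: centre of its underside. Must stay where it is.
- board: Round wooden board, 260 mm across, 18 mm thick, fixed to the table. Origin: centre of its underside.
- pinch_bowl: Small white bowl, 64 mm across, 35 mm high, standing on the board near its far edge. Origin: centre of its underside. Must stay where it is.

How it is judged:
By the outcome, as a careful person would: the job done as asked, in the order asked, and still so for the second after the job is handed in, with the robot touching nothing.
It also fails if it takes over 61 s, if anything falls off the work surface, if the arm or the gripper's body presses on something with over 40 N, if the wrist force passes 120 N, or if a joint passes its speed limit or range.

ROBOT

A 6-joint arm with a two-finger parallel gripper is mounted at the origin on the work surface. World frame = base frame: x ahead of the robot, y to its left, z up, the work surface at z = 0. Lengths are in m, angles in rad, forces in N, time in s.
With the tool pointing down it reaches from about 0.425 to 0.95 m from the base axis. Payload 3.5 kg.
Tool frame: the origin (TCP) lies midway between the tips of the shut fingers; the grasp point (between the pads) lies ctrl.grasp_offset behind it (ctrl.grasp_offset is the distance from the TCP to the grasp point, in m); x points along the fingers, y is the direction in which the jaws open and shut, and the axes are right-handed (so a half turn about x gives the same grasp; the last joint's range is limited). The gripper opens to 85 mm and grips with 20 to 120 N. Pads are 22 mm wide; open, the fingers measure 114 mm over their backs; the gripper's body (76 mm by 85 mm) begins 54 mm behind the grasp point. The pads swing forward as they close: fully open they stand 13 mm farther back than shut.
Start: joints at [-1.304, 0.286, 1.577, -0, 1.279, -0.15], TCP at [0.273, -0.617, 0.203] pointing down, gripper open.
Joint ranges: [-2.77, 2.77], [-0.9, 2.22], [0.21, 2.48], [-1.53, 4.67], [0.24, 2.81], [-2.84, 2.84]. Speed limits (rad/s): [2.79, 2.79, 3.14, 3.14, 3.14, 3.14].

INTERFACE

Orientations are given as a unit quaternion [x, y, z, w].
In Python, from plant import readout, read_camera, sign_off, ctrl gives the robot as it stands.
- The arm moves only by the tool drive_tool, never from a script. Its argument "steps" is a list of rows, each a list of 5 numbers: the shift along the tool's x, y, z in cm, then the turn about the tool's x in degrees, then the opening, from 0 (shut) to 1 (fully open). A call has 1 to 10 rows; each row shifts and turns the commanded pose from where the row before left it, along the tool's axes as they then stand; what a row does not reach is not made up. A row lasts 1/10 s, in which the tool goes at most 50 mm and 8.59 degrees, less where a joint would pass 70% of its speed; a pose out of reach is approached as far as the arm can. A call is refused whole if a number of a shift passes 5 or a number of a turn 8.59, either way. A call with a gripper value outside its range is refused whole. The fingers move at their own pace and stop on an object; "force" is the grip in N (left out, the last holds). Time passes only in rows, so rows that do not move let the fingers close. It gives the time, the measured TCP pose, the force and the opening at its end, in the units of the state.
- readout.get_state(): the state, without advancing time (a new reading comes with each control period).
- read_camera(name): name is "scene" or "top" or "wrist"; returns a dict with "frame" (420x560x3 uint8, red, green, blue), "vertical_fov" (degrees; the focal length in pixels is half the picture's height over the tangent of half this angle, whatever the lens; pixels are square), "cx", "cy" (the principal point, pixels), "k1" (the pictures are not rectified: a ray, as slopes to the right and down, at radius r is drawn at 1 + k1 r^2 times it, then the intrinsics apply), "eye" and "orientation" of the camera in the world. Camera axes: x right, y up, looking along -z (the intrinsics and any distortion apply to the point x, -y, -z); pixel columns grow to the right and rows downward; lengths in m; the calibration is good to about 2 mm. A picture is of the moment at which its call begins. There is no depth.
- sign_off(): hands the job in, once; it reports no verdict.
The state is a dict: "time": time; "qpos": joint angles; "dq": joint speeds; "joint_efforts": joint torques, N m; "eef_pos": TCP position; "tcp_rot": TCP orientation; "contact_force": force on the tool from outside, world axes, zero at the start; "wrist_torque": the same for the moment, N m; "opening": opening from 0.0 (shut) to 1.0 (fully open).
Only numpy, scipy, OpenCV 4.12 (cv2) and the standard library are available. Lean on these libraries where they do the work, as an engineer would, in place of code of your own. Each camera call takes 0.05 s, during which the arm holds its last target. There are 200 camera calls.

## Working session

There is one attempt and no reset: what is moved stays moved. The work goes in short steps, Python scripts to look and compute and a tool call to move; the robot and the scene stay as the last step left them, time stands still between calls to the robot, and variables do not carry over. Pictures are saved under pics/ and viewed, about 8 in all and at most 12, crops included, and the job is handed in when it is done.

Besides the shell and the picture viewer there is one more tool, called after "Call:" as name(argument=value, ...) on one line, values as JSON. drive_tool: Moves the arm, as the interface text tells. Its arguments: {"type":"object","properties":{"steps":{"type":"array","items":{"type":"array","items":{"type":"number"}}},"force":{"type":"number"}},"required":["steps"]}

```bash
ls; mkdir -p pics
cat > h.py <<'E'
import numpy as np,cv2
from scipy.spatial.transform import Rotation as R
from plant import readout, read_camera, sign_off, ctrl
def cam(n,save=None):
    c=read_camera(n)
    if save: cv2.imwrite('pics/'+save,c['frame'][:,:,::-1])
    import pickle; d={k:v for k,v in c.items()}; pickle.dump(d,open(f'cam_{n}.pkl','wb')); return c
def load(n):
    import pickle; return pickle.load(open(f'cam_{n}.pkl','rb'))
def K(c):
    f=c['frame'].shape[0]/2/np.tan(np.radians(c['vertical_fov'])/2)
    return np.array([[f,0,c['cx']],[0,f,c['cy']],[0,0,1.]]),np.array([c['k1'],0,0,0,0.])
def Rw(c):
    o=np.array(c['orientation'],float); return R.from_quat(o) if o.size==4 else R.from_matrix(o.reshape(3,3))
def ray(c,u,v):
    k,d=K(c); x,y=cv2.undistortPoints(np.array([[[u,v]]],float),k,d)[0,0]
    return np.array(c['eye']),Rw(c).apply([x,-y,-1])
def atz(c,u,v,z):
    e,r=ray(c,u,v); return e+r*(z-e[2])/r[2]
def proj(c,P):
    k,d=K(c); p=Rw(c).inv().apply(np.atleast_2d(P)-np.array(c['eye']))*[1,-1,-1]
    return cv2.projectPoints(p,np.zeros(3),np.zeros(3),k,d)[0][:,0]
E
python3 - <<'E'
from h import *
s=readout.get_state(); print(s); print(ctrl.grasp_offset)
for n in('scene','top'):
    c=cam(n,n+'0.png'); print({k:v for k,v in c.items() if k!='frame'})
E
```

```text
pics
{'time': 0.0, 'qpos': array([-1.30400614e+00,  2.87219751e-01,  1.57817607e+00, -3.01084038e-06,
        1.27859899e+00, -1.49977543e-01]), 'dq': array([ 0.00106531,  0.00075588,  0.00084537,  0.00095892,  0.00069554,
       -0.00039314]), 'joint_efforts': array([-2.44926659e-04, -4.05986559e+01, -2.92622727e+01, -1.85387412e-04,
        5.93953970e-03, -6.25125381e-06]), 'eef_pos': array([ 0.27309162, -0.6164965 ,  0.2013117 ]), 'tcp_rot': array([-0.69175846, -0.14713352,  0.69185964, -0.14543796]), 'contact_force': array([0.13706008, 0.03878993, 0.33119076]), 'wrist_torque': array([-0.0053679 ,  0.04296832, -0.00705849]), 'opening': 0.9988037592977417}
0.0187
{'vertical_fov': 54.78545304853829, 'cx': 278.9214172251318, 'cy': 210.96807991427886, 'k1': 0.01923054846614814, 'eye': array([1.30284323, 0.23435139, 0.58477397]), 'orientation': array([0.28324622, 0.37383472, 0.70372278, 0.53366041])}
{'vertical_fov': 56.40056592212153, 'cx': 283.3378562098373, 'cy': 209.9679507473627, 'k1': -0.09474832737573007, 'eye': array([0.52315176, 0.02265437, 0.80909647]), 'orientation': array([-0.02917211,  0.03117261,  0.7121045 , -0.70077417])}
```

View pics/scene0.png

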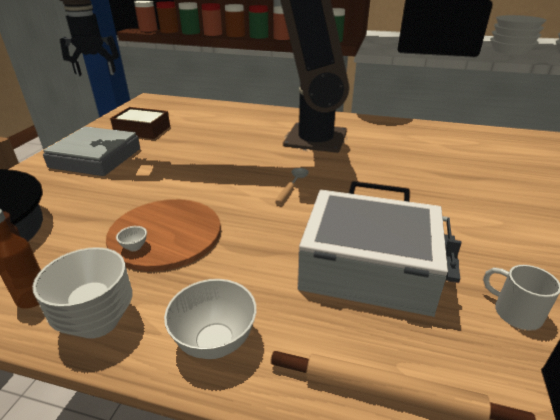

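View pics/top0.png

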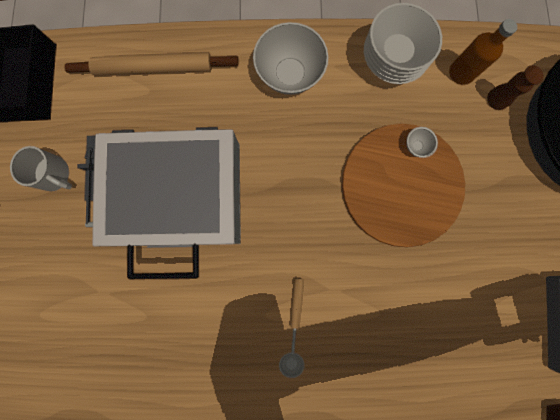

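The top view shows the lid at (94–240, 130–244), the handle bar running from (129,277) to (198,276), and the board centred near (404,185). The bowl is at (422,142). In the scene view the stay is on the +y side of the chest, at (450,250).

Run:
```python
from h import *
c=load('top'); s=load('scene')
for n,u,v,z in [('barL',130,275,.107),('barR',197,275,.107),('FL',94,244,.112),('FR',235,242,.112),('BL',98,131,.112),('BR',232,130,.112),('bdL',343,185,.018),('bdR',465,185,.018),('bdT',404,124,.018),('bdB',404,246,.018),('bowl',422,142,.053)]:
    print(n,atz(c,u,v,z).round(4))
print('scene bar',atz(s,352,186,.107),atz(s,408,189,.107), 'bowl',atz(s,132,236,.053))
print(R.from_quat(readout.get_state()['tcp_rot']).as_matrix().round(3))
```

```text
barL [0.4699 0.2987 0.107 ]
barR [0.4691 0.1762 0.107 ]
FL [0.5263 0.3647 0.112 ]
FR [0.527 0.107 0.112]
BL [0.7362 0.3636 0.112 ]
BR [0.731  0.1117 0.112 ]
bdL [ 0.6401 -0.1029  0.018 ]
bdR [ 0.6371 -0.3599  0.018 ]
bdT [ 0.7677 -0.2361  0.018 ]
bdB [ 0.5134 -0.2242  0.018 ]
bowl [ 0.7198 -0.2594  0.053 ]
scene bar [0.47744572 0.17840117 0.107     ] [0.45670867 0.30302481 0.107     ] bowl [ 0.72245048 -0.25543861  0.053     ]
[[-0.001  0.405 -0.914]
 [ 0.002 -0.914 -0.405]
 [-1.    -0.002 -0.   ]]
```

Call:
drive_tool(steps=[[0,0,0,-8.26,0.5],[0,0,0,-8.26,0.5],[0,0,0,-8.26,0.5],[0,0,0,-8.26,0.5],[0,0,0,-8.26,0.5],[0,0,0,-8.26,0.5],[0,0,0,-8.26,0.5],[0,0,0,-8.26,0.5],[0,5,0,0,0.5],[0,5,0,0,0.5]], force=30)

```text
time: 1.1
eef_pos: [0.373, -0.6175, 0.2022]
tcp_rot: [0.501, 0.499, -0.501, 0.499]
contact_force: [0.0, -1.2, 1.0]
opening: 0.501
```

Call:
drive_tool(steps=[[0,5,-5,0,0.5],[0,4.5,-5,0,0.5],[0,0,-5,0,0.5],[0,0,-5,0,0.5],[0,0,-5,0,0.5],[0,0,-5,0,0.5],[0,0,-5,0,0.5],[0,0,-5,0,0.5],[0,0,-5,0,0.5],[0,0,-5,0,0.5]])

```text
time: 2.1
eef_pos: [0.4417, -0.1427, 0.2023]
tcp_rot: [0.5, 0.5, -0.5, 0.499]
contact_force: [0.1, 0.8, 0.6]
opening: 0.498
```

Call:
drive_tool(steps=[[0,0,-5,0,0.5],[0,0,-5,0,0.5],[0,0,-5,0,0.5],[0,0,-5,0,0.5],[0,0,-5,0,0.5],[0,0,-5,0,0.5],[0,0,-5,0,0.5],[0,0,0,0,0.5],[0,0,0,0,0.5]])

```text
time: 3.0
eef_pos: [0.4419, 0.2062, 0.2021]
tcp_rot: [0.499, 0.501, -0.5, 0.501]
contact_force: [0.4, 0.8, -0.1]
opening: 0.503
```

Call:
drive_tool(steps=[[0,1.4,-1.5,0,0.5],[2,1.4,-1.6,0,0.5],[3,0,0,0,0.5],[3,0,0,0,0.5],[2.4,0,0,0,0.5],[1,0,0,0,0.5],[0,0,0,0,0.5]])

```text
time: 3.7
eef_pos: [0.4697, 0.2346, 0.0871]
tcp_rot: [-0.499, -0.5, 0.502, -0.499]
contact_force: [-0.3, -0.5, 0.3]
opening: 0.502
```

Run:
```python
from h import *
s=readout.get_state(); print(s['eef_pos'],s['contact_force'])
c=cam('wrist','w1.png'); print({k:v for k,v in c.items() if k!='frame'})
print(proj(c,[[.4695,.2375,.107],[.4695,.1775,.107],[.4695,.2975,.107]]))
```

```text
[0.46974226 0.23456207 0.08708827] [-0.26735722 -0.50847374  0.25573403]
{'vertical_fov': 71.46252122868842, 'cx': 275.6627028008797, 'cy': 208.18067589452636, 'k1': -0.03398138749728181, 'eye': array([0.47112645, 0.31381175, 0.25740602]), 'orientation': array([-1.56879355e-01,  1.78280239e-03, -6.55681103e-04,  9.87615947e-01])}
[[273.93668788 253.59594813]
 [274.29337934 338.0727615 ]
 [273.5022232  146.96373828]]
```

View pics/w1.png

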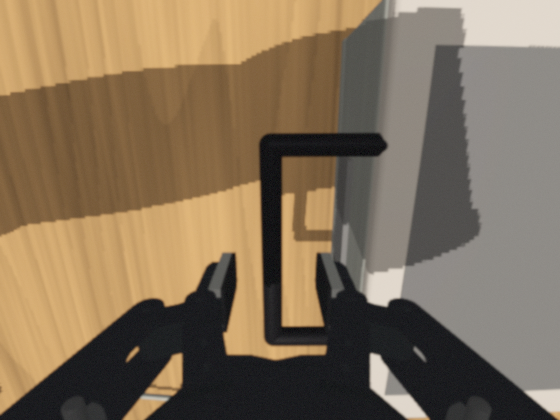

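The wrist view shows the bar at column 270, between the pads and clear of both. I'll close on it and lift.

Call:
drive_tool(steps=[[0,0,0,0,0],[0,0,0,0,0],[0,0,0,0,0],[0,0,0,0,0],[0,0,0,0,0],[0,0,0,0,0]], force=20)

```text
time: 4.35
eef_pos: [0.4707, 0.2363, 0.0889]
tcp_rot: [0.5, 0.5, -0.5, 0.5]
contact_force: [-0.4, -0.2, -0.6]
opening: 0.003
```

Call:
drive_tool(steps=[[-1.32,0.09,0,0,0],[-1.32,0.09,0,0,0],[-1.3,0.23,0,0,0],[-1.3,0.23,0,0,0],[-1.28,0.36,0,0,0],[-1.28,0.36,0,0,0]])

```text
time: 4.95
eef_pos: [0.4848, 0.2362, 0.1683]
tcp_rot: [0.5, 0.5, -0.5, 0.5]
contact_force: [-0.8, 0.2, 0.1]
opening: -0.004
```

Run:
```python
from h import *
c=cam('wrist'); d=cam('scene')
im=np.hstack([c['frame'],d['frame']])
cv2.imwrite('pics/a2.png',cv2.resize(im[:,:,::-1],(800,300),interpolation=cv2.INTER_AREA))
```

```text
(no output)
```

View pics/a2.png

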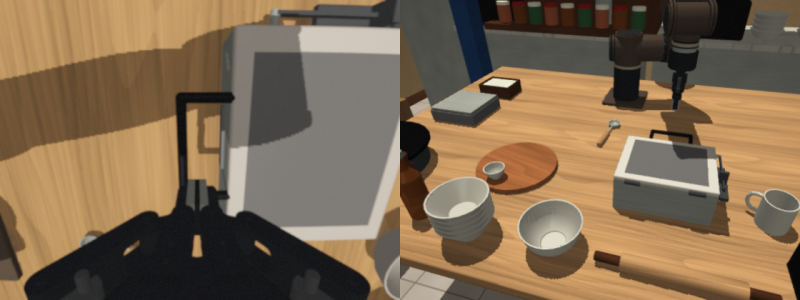

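Run:
```python
from h import *
c=load('wrist'); s=readout.get_state(); p=s['eef_pos']; print(p,s['qpos'].round(3))
for d in (0,.0187,.04): print(d,proj(c,p+[0,0,d]))
print('bar',proj(c,[[.4695,.2975,.107],[.4695,.1775,.107],[.4695,.2975,.087],[.4695,.2975,.127]]))
im=np.hstack([c['frame'][80:400,180:420,::-1]]); cv2.imwrite('pics/a3.png',cv2.resize(im,None,fx=2,fy=1.8))
```

```text
[0.48631437 0.23657978 0.16969795] [ 0.265  0.017  1.941 -0.     1.178  0.266]
0 [[276.96676253 243.90699458]]
0.0187 [[277.14632433 257.7453582 ]]
0.04 [[277.4030249  277.54602837]]
bar [[254.95994099 137.73676109]
 [257.84227032 274.1446308 ]
 [256.5393958  135.87660878]
 [253.08976771 139.93988706]]
```

View pics/a3.png

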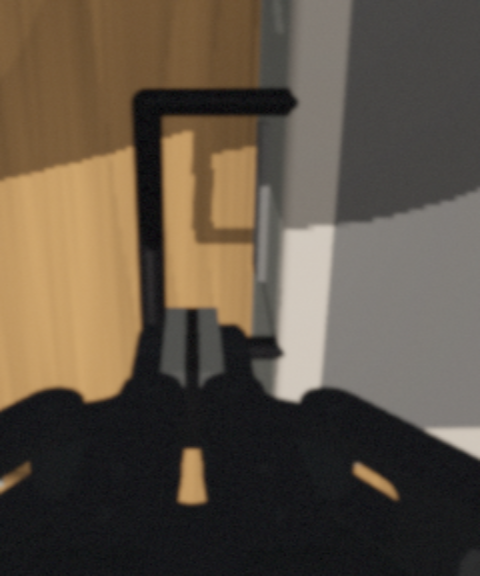

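Call:
drive_tool(steps=[[0,-1.7,0,0,0.4],[0,0,0,0,0.4],[1,0,0,0,0.4],[3,0,0,0,0.4],[3,0,0,0,0.4],[1.5,0,0,0,0.4],[1,0,0,0,0.4],[0,0,0,0,0.4]])

```text
time: 5.85
eef_pos: [0.4666, 0.2359, 0.0702]
tcp_rot: [-0.499, -0.5, 0.501, -0.499]
contact_force: [-0.5, -0.1, -0.4]
opening: 0.403
```

Call:
drive_tool(steps=[[0,0,0,0,0],[0,0,0,0,0],[0,0,0,0,0],[0,0,0,0,0],[0,0,0,0,0]], force=25)

```text
time: 6.35
eef_pos: [0.4673, 0.2365, 0.073]
tcp_rot: [0.5, 0.5, -0.5, 0.5]
contact_force: [-4.1, -0.3, 6.0]
opening: 0.122
```

Gripped this time, at opening 0.12, which fits a 12 mm bar. Now the arc.

Call:
drive_tool(steps=[[-1.32,0.09,0,0,0],[-1.32,0.09,0,0,0],[-1.3,0.23,0,0,0],[-1.3,0.23,0,0,0],[-1.28,0.36,0,0,0],[-1.28,0.36,0,0,0]])

```text
time: 6.95
eef_pos: [0.4801, 0.2365, 0.1507]
tcp_rot: [-0.5, -0.501, 0.501, -0.499]
contact_force: [-4.1, 2.8, -1.8]
opening: 0.124
```

Call:
drive_tool(steps=[[-1.23,0.48,0,0,0],[-1.23,0.48,0,0,0],[-1.18,0.6,0,0,0],[-1.18,0.6,0,0,0],[-1.12,0.72,0,0,0],[-1.12,0.72,0,0,0]])

```text
time: 7.55
eef_pos: [0.5148, 0.2366, 0.2221]
tcp_rot: [0.499, 0.502, -0.502, 0.498]
contact_force: [-9.4, 3.2, 2.0]
opening: 0.123
```

Call:
drive_tool(steps=[[-1.03,0.83,0,0,0],[-1.03,0.83,0,0,0],[-0.95,0.92,0,0,0],[-0.95,0.92,0,0,0],[-0.85,1.02,0,0,0],[-0.85,1.02,0,0,0]])

```text
time: 8.15
eef_pos: [0.5711, 0.2369, 0.2823]
tcp_rot: [0.5, 0.501, -0.5, 0.499]
contact_force: [-10.3, 3.0, 9.4]
opening: 0.124
```

Call:
drive_tool(steps=[[-0.75,1.1,0,0,0],[-0.75,1.1,0,0,0],[-0.4,0.68,0,0,0],[-0.4,0.68,0,0,0],[0,0,0,0,0],[0,0,0,0,0]])

```text
time: 8.75
eef_pos: [0.6085, 0.2371, 0.3073]
tcp_rot: [0.502, 0.499, -0.498, 0.501]
contact_force: [-7.4, 3.2, 11.3]
opening: 0.111
```

Run:
```python
from h import *
c=cam('wrist'); d=cam('scene')
im=np.vstack([np.hstack([d['frame'][60:360,260:560],c['frame'][60:360,100:400]])])
cv2.imwrite('pics/a4.png',cv2.resize(im[:,:,::-1],(800,400)))
```

```text
(no output)
```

View pics/a4.png

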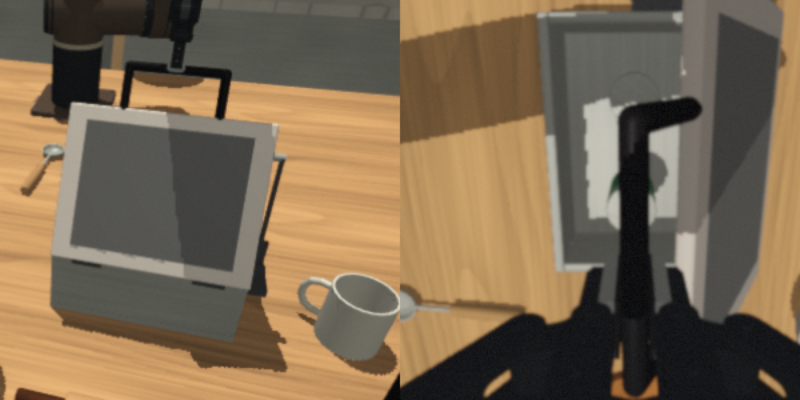

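The lid is up at about 1.07 rad; the handle has moved +141 mm in x and +234 mm in z. The wrist view shows jars inside the chest. I'll lower it gently.

Call:
drive_tool(steps=[[0.4,-0.68,0,0,0],[0.4,-0.68,0,0,0],[0.38,-0.55,0,0,0],[0.38,-0.55,0,0,0],[0.4,-0.52,0,0,0],[0,0,0,0,0]])

```text
time: 9.45
eef_pos: [0.5772, 0.237, 0.2875]
tcp_rot: [0.501, 0.5, -0.499, 0.5]
contact_force: [-11.7, 0.5, 14.0]
opening: 0.114
```

Call:
drive_tool(steps=[[0.2,-0.26,0,0,0],[0.2,-0.26,0,0,0],[0.2,-0.25,0,0,0],[0.2,-0.25,0,0,0],[0,0,0,0,0]])

```text
time: 9.95
eef_pos: [0.5712, 0.2369, 0.2827]
tcp_rot: [0.505, 0.497, -0.496, 0.503]
contact_force: [-4.0, 2.0, 16.9]
opening: 0.115
```

Call:
drive_tool(steps=[[0,0,0,0,0.2],[0,0,0,0,0.3],[0,0,0,0,0.4],[0,0,0,0,0.4],[0,0,0,0,0.4]])

```text
time: 10.45
eef_pos: [0.5678, 0.2358, 0.2715]
tcp_rot: [-0.5, -0.5, 0.501, -0.5]
contact_force: [0.1, 0.5, 0.1]
opening: 0.397
```

Call:
drive_tool(steps=[[-2,0,0,0,0.4],[-3,0,0,0,0.4],[-3,0,0,0,0.4],[-1,-4,0,0,0.4],[0,-5,0,0,0.4],[0,-5,0,0,0.4],[0,-1,0,0,0.4]])

```text
time: 11.15
eef_pos: [0.4142, 0.2364, 0.3623]
tcp_rot: [0.5, 0.5, -0.5, 0.5]
contact_force: [0.3, -0.7, 0.1]
opening: 0.395
```

Run:
```python
from h import *
s=readout.get_state(); print(s['eef_pos'],s['contact_force'])
c=cam('top'); d=cam('scene'); w=cam('wrist')
a=cv2.resize(c['frame'][80:300,60:280],(400,400)); b=cv2.resize(d['frame'][60:360,260:560],(400,400))
cv2.imwrite('pics/a5.png',np.hstack([a,b])[:,:,::-1]); cv2.imwrite('pics/w5.png',w['frame'][:,:,::-1])
```

```text
[0.41420201 0.23637343 0.36234925] [ 0.34255501 -0.72275418  0.13389782]
```

View pics/a5.png

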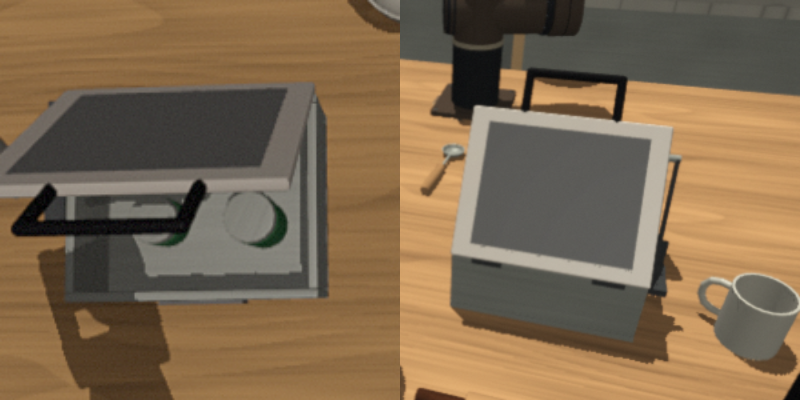

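View pics/w5.png

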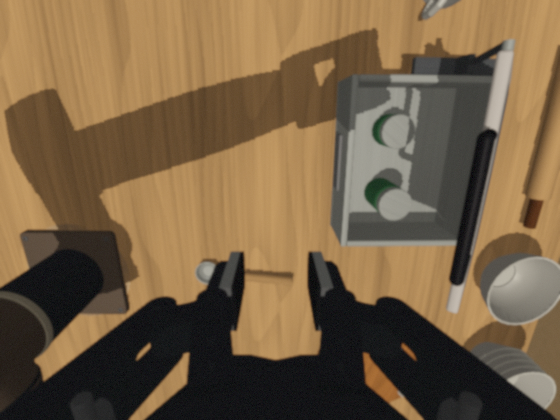

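Run:
```python
from h import *
c=load('top'); w=load('wrist')
for z in(.066,.096):
  print(z,'R wrist',atz(w,394,204,z).round(4),'R top',atz(c,197.5,200,z).round(4),'L wrist',atz(w,396,132,z).round(4))
  a=proj(w,[atz(w,394,204,z)+[.027,0,0],atz(w,394,204,z)-[.027,0,0]]);print('diam px',a[0,0]-a[1,0])
a=cv2.resize(w['frame'][95:235,340:480],(560,560),interpolation=cv2.INTER_CUBIC)
cv2.imwrite('pics/w6.png',a[:,:,::-1])
# handle check
for t in(.87,.9,.92):
  P=[.7345-.265*np.cos(t)+.006*np.sin(t),0,.1+.265*np.sin(t)+.006*np.cos(t)]
  print(t,np.round(P,3),proj(c,[[P[0],.2975,P[2]],[P[0],.1775,P[2]]]).round(1).tolist())
```

```text
0.066 R wrist [0.6179 0.1714 0.066 ] R top [0.6085 0.1842 0.066 ] L wrist [0.6065 0.2893 0.066 ]
diam px 31.62783484708308
0.096 R wrist [0.605  0.1807 0.096 ] R top [0.6051 0.1777 0.096 ] L wrist [0.5943 0.291  0.096 ]
diam px 33.79723323709072
0.87 [0.568 0.    0.306] [[74.4, 211.7], [162.8, 210.3]]
0.9 [0.574 0.    0.311] [[72.6, 206.7], [161.7, 205.1]]
0.92 [0.579 0.    0.314] [[71.5, 203.2], [161.0, 201.6]]
```

View pics/w6.png

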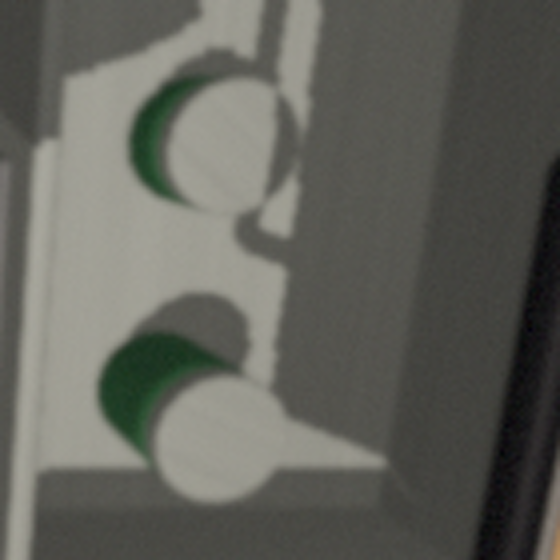

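The top-view bar ends at (70,206) and (159,204) match a lid angle of about 0.90, so the lid is propped. Jar R's cap triangulates to z = 0.096 at (0.605, 0.180), which makes it the tall jar. The squat jar is near (0.607, 0.29).

A vertical tool would hit the lid and handle, so the tool needs a forward tilt of about 25°. Rows can't command tilt, but the pose "as far as the arm can" reach at the outer limit may give one. I'll work out the kinematics first.

Call:
drive_tool(steps=[[0,3,3,0,0.9],[0,3,4,0,0.9],[0,0,5,0,0.9],[0,0,5,0,0.9],[0,0,5,0,0.9],[0,0,1.6,0,0.9],[0,0,0,-8.18,0.9],[0,0,0,-8.18,0.9],[0,0,0,-8.18,0.9],[0,0,0,-8.18,0.9]])

```text
time: 12.3
eef_pos: [0.4792, -0.0011, 0.3617]
tcp_rot: [0.338, 0.622, -0.338, 0.621]
contact_force: [-0.3, 0.1, 0.6]
opening: 0.899
```

Call:
drive_tool(steps=[[0,0,0,-8.18,0.9],[0,0,0,-8.18,0.9],[0,0,0,-8.18,0.9],[0,0,0,-8.18,0.9],[0,0,0,-8.18,0.9],[0,0,0,-8.18,0.9],[0,0,0,-8.18,0.9],[0,0,0,0,0.9]])

```text
time: 13.1
eef_pos: [0.479, -0.0008, 0.3617]
tcp_rot: [0.001, 0.707, -0.001, 0.707]
contact_force: [-0.9, -0.2, -0.9]
opening: 0.899
```

Run:
```python
from plant import readout, ctrl
import numpy as np
s=readout.get_state();print(s['time'],s['qpos'].round(4),s['eef_pos'],s['tcp_rot']); print([a for a in dir(ctrl) if a[0]!='_'],[a for a in dir(readout) if a[0]!='_'])
```

```text
13.1 [-2.1370e-01 -2.3570e-01  1.8253e+00 -3.0000e-04  1.5529e+00 -1.7822e+00] [ 0.47901632 -0.00077895  0.36174302] [ 0.00079723  0.70748827 -0.00082322  0.70672416]
['Unreachable', 'grasp_offset'] ['get_state']
```

Call:
drive_tool(steps=[[-5,2.5,0,0,0.9],[-3,2.5,0,0,0.9],[0,2.5,3,0,0.9],[0,2.5,5,0,0.9],[0,0,5,0,0.9],[0,0,5,0,0.9],[0,0,5,0,0.9],[0,0,5,0,0.9],[0,0,5,0,0.9],[0,0,5,0,0.9]])

```text
time: 14.1
eef_pos: [0.8493, 0.0936, 0.4351]
tcp_rot: [0.002, 0.707, -0.002, 0.707]
contact_force: [1.5, -1.0, 1.8]
opening: 0.9
```

Call:
drive_tool(steps=[[0,0,5,0,0.9],[0,0,5,0,0.9],[0,0,5,0,0.9],[0,0,5,0,0.9],[0,0,0,0,0.9]])

```text
time: 14.6
eef_pos: [0.9333, 0.0831, 0.3841]
tcp_rot: [0.004, 0.687, 0.0, 0.727]
contact_force: [-0.3, 0.3, 0.0]
opening: 0.9
```

Run:
```python
from h import *
s=readout.get_state();q=s['qpos'];print(s['time'],q.round(4),q[1]+q[2]+q[4],s['eef_pos'],R.from_quat(s['tcp_rot']).as_matrix().round(3))
```

```text
14.6 [-0.0213  0.9988  0.2137  0.0076  1.8732 -1.5839] 3.0857430303683393 [0.93333942 0.0830675  0.38411071] [[ 0.056  0.006  0.998]
 [ 0.006  1.    -0.006]
 [-0.998  0.006  0.056]]
```

Pushing past full reach does tilt the tool forward. I'll keep going.

Call:
drive_tool(steps=[[-1,0,5,0,0.9],[-1,0,5,0,0.9],[-1,0,5,0,0.9],[-1,0,5,0,0.9],[0,0,0,0,0.9]])

```text
time: 15.1
eef_pos: [0.9699, 0.0711, 0.3818]
tcp_rot: [0.006, 0.643, 0.004, 0.766]
contact_force: [0.1, -0.5, 0.1]
opening: 0.897
```

```bash
cat > st.py <<'E'
from h import *
s=readout.get_state();q=s['qpos'];print(s['time'],q.round(3),s['eef_pos'].round(4),s['contact_force'].round(1),s['opening']);print(R.from_quat(s['tcp_rot']).as_matrix().round(3))
E
python3 st.py
```

```text
15.1 [-0.037  1.008  0.21   0.021  1.751 -1.599] [0.9699 0.0711 0.3818] [ 0.1 -0.5  0.1] 0.8974551959326459
[[ 0.172  0.002  0.985]
 [ 0.014  1.    -0.004]
 [-0.985  0.015  0.172]]
```

Call:
drive_tool(steps=[[-1,0,5,0,0.9],[-1,0,5,0,0.9],[-1,0,5,0,0.9],[-1,0,5,0,0.9],[-1,0,5,0,0.9],[-1,0,5,0,0.9],[-1,0,5,0,0.9],[0,0,0,0,0.9]])

```text
time: 15.9
eef_pos: [1.0158, 0.0526, 0.4129]
tcp_rot: [0.01, 0.565, 0.009, 0.825]
contact_force: [0.3, -0.6, -0.2]
opening: 0.899
```

```bash
python3 st.py
```

```text
15.9 [-0.061  0.99   0.21   0.047  1.575 -1.62 ] [1.0158 0.0526 0.4129] [ 0.3 -0.6 -0.2] 0.8990032125451488
[[ 0.36  -0.003  0.933]
 [ 0.026  1.    -0.007]
 [-0.932  0.026  0.36 ]]
```

Call:
drive_tool(steps=[[-1,0,5,0,0.9],[-1,0,5,0,0.9],[-1,0,5,0,0.9],[0,0,0,0,0.9]])

```text
time: 16.3
eef_pos: [1.0276, 0.0458, 0.4423]
tcp_rot: [0.012, 0.531, 0.01, 0.848]
contact_force: [-0.9, -0.8, -0.2]
opening: 0.901
```

```bash
python3 st.py
```

```text
16.3 [-0.07   0.967  0.21   0.059  1.515 -1.628] [1.0276 0.0458 0.4423] [-0.9 -0.8 -0.2] 0.900817636486843
[[ 0.437 -0.004  0.9  ]
 [ 0.029  1.    -0.009]
 [-0.899  0.03   0.437]]
```

```bash
cat > ik.py <<'E'
from h import *
from scipy.optimize import least_squares
D=[([-1.304,.28722,1.57818,0,1.2786,-.15],[.27309,-.6165,.20131],[-.69176,-.14713,.69186,-.14544]),
([.265,.017,1.941,0,1.178,.266],[.4863,.2366,.1697],[.5,.5,-.5,.5]),
([-.2137,-.2357,1.8253,-.0003,1.5529,-1.7822],[.479,-.0008,.3617],[.0008,.7075,-.0008,.7067]),
([-.0213,.9988,.2137,.0076,1.8732,-1.5839],[.9333,.0831,.3841],[.004,.687,0,.727]),
([-.037,1.008,.21,.021,1.751,-1.599],[.9699,.0711,.3818],[.006,.643,.004,.766]),
([-.061,.99,.21,.047,1.575,-1.62],[1.0158,.0526,.4129],[.01,.565,.009,.825])]
def fk(p,q):
    a1,d,h,a2,a3,e,L=p
    A=R.from_euler('z',q[0]); B=A*R.from_euler('y',q[1]); C=B*R.from_euler('y',q[2]); F=C*R.from_euler('z',q[3]); G=F*R.from_euler('y',q[4]); H=G*R.from_euler('z',-q[5]) 
    P=A.apply([a1,d,h])+B.apply([0,0,a2])+C.apply([e,0,a3])+G.apply([0,0,L])
    return P,H
T=R.from_matrix(np.array([[0,0,1],[0,1,0],[-1,0,0.]]).T)  # placeholder
def res(p): return np.concatenate([fk(p,q)[0]-x for q,x,_ in D])
def fit(): return least_squares(res,[0,.1,.3,.4,.4,0,.2])
E
python3 - <<'E'
from ik import *
f=fit(); print(f.x.round(4), np.abs(f.fun).max())
for q,x,o in D:
    P,H=fk(f.x,q); print((H.inv()*R.from_quat(o)).as_matrix().round(2).tolist())
E
```

```text
[-0.0007  0.101   0.2404  0.443   0.5732  0.0205  0.278 ] 0.0003301872184811802
[[-0.0, -0.96, -0.3], [0.0, 0.3, -0.96], [1.0, -0.0, -0.0]]
[[0.01, -0.86, 0.51], [0.0, -0.51, -0.86], [1.0, 0.01, -0.0]]
[[0.0, 0.91, 0.41], [-0.0, -0.41, 0.91], [1.0, -0.0, 0.0]]
[[-0.0, 1.0, 0.03], [0.0, -0.03, 1.0], [1.0, 0.0, -0.0]]
[[-0.0, 1.0, 0.06], [0.0, -0.06, 1.0], [1.0, 0.0, -0.0]]
[[0.0, 1.0, 0.1], [0.0, -0.1, 1.0], [1.0, -0.0, -0.0]]
```

```bash
sed -i "s/,-q\[5\]/,q[5]/" ik.py
cat >> ik.py <<'E'
p=fit().x
q,x,o=D[2]; X=fk(p,q)[1].inv()*R.from_quat(o)
lo=[-2.77,-.9,.21,-1.53,.24,-2.84];hi=[2.77,2.22,2.48,4.67,2.81,2.84]
def ik(P,Ro,q0):
    f=lambda q:np.r_[(fk(p,q)[0]-P)*5,(Ro.inv()*(fk(p,q)[1]*X)).as_rotvec()]
    r=least_squares(f,np.clip(q0,np.array(lo)+1e-3,np.array(hi)-1e-3),bounds=(lo,hi)); return r.x,np.abs(r.fun).max()
E
python3 - <<'E'
from ik import *
s=readout.get_state();Ro=R.from_quat(s['tcp_rot']);q=s['qpos'];c=s['eef_pos'];M=Ro.as_matrix()
g=np.array([.616,.180,.055]); P1=g-.16*M[:,0]
print('goal',g,'P1',P1)
for n,P in [('cur',c),('a',[.8,.03,.44]),('b',[.56,.0,.44]),('b2',[.56,0,.3]),('c',[P1[0],0,P1[2]]),('P1',P1),('g',g),('up',g-[0.03,0,-.12]),('bd0',[.56,-.2,.25]),('bd',[.6,-.2,.1]),('bdp',[.62,-.21,.075])]:
    q,e=ik(np.array(P),Ro,q); w=np.array(P)-.278*M[:,0]
    print(n,np.round(P,3),q.round(2),round(e,4),'wrist',w.round(3))
E
```

```text
goal [0.616 0.18  0.055] P1 [0.54611137 0.1753693  0.19885457]
cur [1.028 0.046 0.442] [-0.07  0.97  0.21  0.06  1.51 -1.63] 0.0 wrist [0.906 0.038 0.692]
a [0.8  0.03 0.44] [-0.12  0.22  1.28  0.09  1.19 -1.7 ] 0.0 wrist [0.679 0.022 0.69 ]
b [0.56 0.   0.44] [-0.25 -0.33  1.81  0.15  1.23 -1.84] 0.0 wrist [ 0.439 -0.008  0.69 ]
b2 [0.56 0.   0.3 ] [-0.25 -0.31  2.04  0.16  0.98 -1.88] 0.0 wrist [ 0.439 -0.008  0.55 ]
c [0.546 0.    0.199] [-0.26 -0.27  2.19  0.2   0.79 -1.94] 0.0 wrist [ 0.425 -0.008  0.449]
P1 [0.546 0.175 0.199] [ 0.15 -0.18  2.13 -0.06  0.75 -1.38] 0.0 wrist [0.425 0.167 0.449]
g [0.616 0.18  0.055] [ 0.14  0.18  2.06 -0.07  0.45 -1.37] 0.0 wrist [0.495 0.172 0.305]
up [0.586 0.18  0.175] [ 0.15 -0.06  2.06 -0.06  0.69 -1.38] 0.0 wrist [0.465 0.172 0.425]
bd0 [ 0.56 -0.2   0.25] [-0.65 -0.16  2.01  0.36  0.97 -2.38] 0.0 wrist [ 0.439 -0.208  0.5  ]
bd [ 0.6 -0.2  0.1] [-0.6   0.1   2.05  0.45  0.68 -2.48] 0.0 wrist [ 0.479 -0.208  0.35 ]
bdp [ 0.62  -0.21   0.075] [-0.6   0.19  2.01  0.47  0.64 -2.51] 0.0 wrist [ 0.499 -0.218  0.325]
```

Call:
drive_tool(steps=[[-2.06,-0.44,-4.21,0,0.8],[-2.06,-0.44,-4.21,0,0.8],[-2.06,-0.44,-4.21,0,0.8],[-2.06,-0.44,-4.21,0,0.8],[-2.06,-0.44,-4.21,0,0.8],[-2.06,-0.44,-4.21,0,0.8],[-2.06,-0.44,-4.21,0,0.8],[-2.06,-0.44,-4.21,0,0.8],[-2.06,-0.44,-4.21,0,0.8],[-2.06,-0.44,-4.21,0,0.8]])

```text
time: 17.3
eef_pos: [0.5926, 0.0025, 0.445]
tcp_rot: [0.011, 0.532, 0.01, 0.847]
contact_force: [-0.5, -0.3, 0.9]
opening: 0.803
```

Call:
drive_tool(steps=[[3.51,-0.12,-1.97,0,0.8],[3.51,-0.12,-1.97,0,0.8],[3.51,-0.12,-1.97,0,0.8],[3.51,-0.12,-1.97,0,0.8],[3.51,-0.12,-1.97,0,0.8],[3.51,-0.12,-1.97,0,0.8],[0,0,0,0,0.8]])

```text
time: 18.0
eef_pos: [0.5747, 0.0035, 0.1957]
tcp_rot: [0.013, 0.538, 0.011, 0.843]
contact_force: [-0.5, -0.2, -0.0]
opening: 0.803
```

```bash
python3 st.py
python3 - <<'E'
from ik import *
s=readout.get_state();M=R.from_quat(s['tcp_rot']).as_matrix();c=s['eef_pos']
g=np.array([.616,.180,.055]); P1=g-.16*M[:,0]
print(P1,'tool cm to P1',(M.T@(P1-c)*100).round(2),'axis',M[:,0])
E
```

```text
18.0 [-0.234 -0.179  2.124  0.184  0.787 -1.906] [0.5747 0.0035 0.1957] [-0.5 -0.2 -0. ] 0.8033218232427592
[[ 0.421 -0.005  0.907]
 [ 0.033  0.999 -0.009]
 [-0.906  0.034  0.421]]
[0.54862362 0.17479161 0.2000286 ] tool cm to P1 [-0.93 17.15 -2.35] axis [ 0.4211024   0.03255246 -0.90642876]
```

Call:
drive_tool(steps=[[-0.93,0,-2.35,0,0.8],[0,3.43,0,0,0.8],[0,3.43,0,0,0.8],[0,3.43,0,0,0.8],[0,3.43,0,0,0.8],[0,3.43,0,0,0.8],[0,0,0,0,0.8]])

```text
time: 18.7
eef_pos: [0.5546, 0.1775, 0.2111]
tcp_rot: [0.011, 0.53, 0.013, 0.848]
contact_force: [0.3, 0.1, 1.1]
opening: 0.796
```

```bash
python3 st.py
python3 - <<'E'
from ik import *
s=readout.get_state();M=R.from_quat(s['tcp_rot']).as_matrix();c=s['eef_pos']
g=np.array([.616,.180,.055]); print('tool cm to g',(M.T@(g-c)*100).round(2))
w=cam('wrist'); d=cam('scene')
pj=proj(w,[[.605,.1795,.096]])[0]; print('cap pred',pj)
# cap outline predicted
a=np.linspace(0,2*np.pi,40); pts=proj(w,np.c_[.605+.027*np.cos(a),.1795+.027*np.sin(a),a*0+.096]).astype(int)
im=w['frame'].copy(); cv2.polylines(im,[pts],True,(255,0,0),1)
cv2.imwrite('pics/a7.png',np.hstack([cv2.resize(im,(500,375)),cv2.resize(d['frame'][40:340,260:500],(300,375))])[:,:,::-1])
E
```

```text
18.7 [ 0.152 -0.175  2.096 -0.048  0.768 -1.394] [0.5546 0.1775 0.2111] [0.3 0.1 1.1] 0.7961217945870851
[[ 0.438 -0.01   0.899]
 [ 0.033  0.999 -0.005]
 [-0.898  0.032  0.438]]
tool cm to g [16.72 -0.31 -1.32]
cap pred [273.56222448 187.8169208 ]
```

View pics/a7.png

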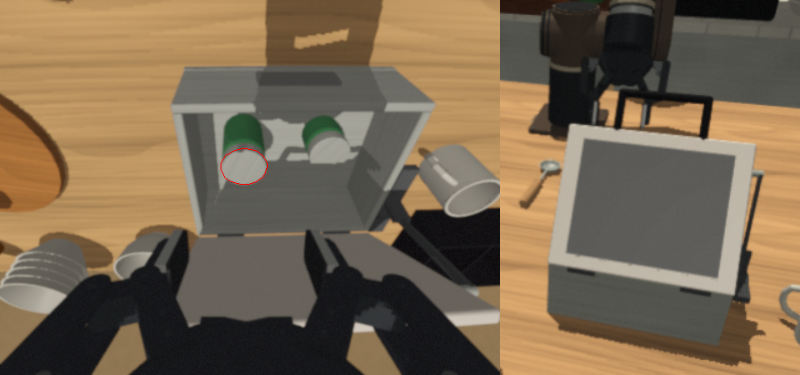

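The red prediction falls exactly on the tall jar's cap, at (244,166) in the view. The gripper sits in front of the lid and touches nothing, so I'll go in.

Call:
drive_tool(steps=[[0,-0.31,-1.32,0,0.8],[2.5,0,0,0,0.8],[2.5,0,0,0,0.8],[2.5,0,0,0,0.8],[2.5,0,0,0,0.8],[2,0,0,0,0.8],[0,0,0,0,0.8]])

```text
time: 19.5
eef_pos: [0.593, 0.1725, 0.0908]
tcp_rot: [0.012, 0.534, 0.009, 0.845]
contact_force: [-1.1, -0.4, -0.7]
opening: 0.802
```

```bash
python3 st.py
python3 - <<'E'
from ik import *
s=readout.get_state();M=R.from_quat(s['tcp_rot']).as_matrix();c=s['eef_pos']
g=np.array([.616,.180,.055]); print('tool cm to g',(M.T@(g-c)*100).round(2))
E
```

```text
19.5 [ 0.132  0.069  2.102 -0.057  0.527 -1.391] [0.593  0.1725 0.0908] [-1.1 -0.4 -0.7] 0.8019852139842174
[[ 0.429 -0.003  0.903]
 [ 0.028  1.    -0.01 ]
 [-0.903  0.03   0.429]]
tool cm to g [4.24 0.63 0.53]
```

Call:
drive_tool(steps=[[0,0.65,0.3,0,0.85],[0,0,0,0,0.85],[1.5,0,0,0,0.85],[1.5,0,0,0,0.85],[1.2,0,0.2,0,0.85],[0,0,0,0,0.85]])

```text
time: 20.1
eef_pos: [0.6162, 0.1821, 0.0577]
tcp_rot: [0.011, 0.532, 0.01, 0.846]
contact_force: [-0.9, 0.0, 0.2]
opening: 0.852
```

```bash
python3 st.py
python3 - <<'E'
from ik import *
s=readout.get_state();M=R.from_quat(s['tcp_rot']).as_matrix();c=s['eef_pos']
g=np.array([.616,.180,.055]); print('tool cm to g',(M.T@(g-c)*100).round(2))
print(fk(p,s['qpos'])[0])
E
```

```text
20.1 [ 0.144  0.175  2.059 -0.074  0.461 -1.367] [0.6162 0.1821 0.0577] [-0.9  0.   0.2] 0.8517561944015345
[[ 0.433 -0.005  0.901]
 [ 0.03   1.    -0.008]
 [-0.901  0.03   0.433]]
tool cm to g [ 0.23 -0.22 -0.14]
[0.61611188 0.18220355 0.0572679 ]
```

Call:
drive_tool(steps=[[0.2,-0.2,0,0,0.6],[0,0,0,0,0.5],[0,0,0,0,0.4],[0,0,0,0,0.3],[0,0,0,0,0.3],[0,0,0,0,0.3]], force=40)

```text
time: 20.7
eef_pos: [0.6181, 0.1803, 0.0572]
tcp_rot: [0.011, 0.531, 0.011, 0.847]
contact_force: [-0.9, -0.7, 5.5]
opening: 0.611
```

```bash
python3 st.py
```

```text
20.7 [ 0.14   0.177  2.058 -0.071  0.456 -1.373] [0.6181 0.1803 0.0572] [-0.9 -0.7  5.5] 0.611095628110307
[[ 0.436 -0.006  0.9  ]
 [ 0.03   1.    -0.008]
 [-0.899  0.031  0.436]]
```

Call:
drive_tool(steps=[[-0.7,0,0.35,0,0.3],[-0.7,0,0.35,0,0.3],[-1.5,0,0,0,0.3],[-2,0,0,0,0.3],[-2,0,0,0,0.3],[-2,0,0,0,0.3],[-2,0,0,0,0.3],[-2,0,0,0,0.3],[-2,0,0,0,0.3],[0,0,0,0,0.3]])

```text
time: 21.7
eef_pos: [0.5589, 0.1759, 0.1954]
tcp_rot: [0.012, 0.531, 0.011, 0.847]
contact_force: [0.4, 0.2, -1.7]
opening: 0.607
```

```bash
python3 st.py
python3 - <<'E'
from ik import *
s=readout.get_state();M=R.from_quat(s['tcp_rot']).as_matrix();c=s['eef_pos']
g=np.array([c[0]+.0,-.02,c[2]]); print('tool cm',(M.T@(g-c)*100).round(2))
E
```

```text
21.7 [ 0.148 -0.149  2.103 -0.051  0.737 -1.391] [0.5589 0.1759 0.1954] [ 0.4  0.2 -1.7] 0.6074799724490951
[[ 0.436 -0.006  0.9  ]
 [ 0.031  0.999 -0.009]
 [-0.899  0.031  0.436]]
tool cm [ -0.6  -19.58   0.17]
```

Call:
drive_tool(steps=[[-0.1,-2,0,0,0.3],[-0.1,-3.5,0,0,0.3],[-0.1,-4,0,0,0.3],[-0.1,-4,0,0,0.3],[-0.1,-4,0,0,0.3],[-0.1,-4,0,0,0.3],[-0.1,-4,0,0,0.3],[-0.1,-4,0,0,0.3],[-0.1,-4,0,0,0.3],[0,-3,0,0,0.3]])

```text
time: 22.7
eef_pos: [0.5557, -0.1918, 0.1879]
tcp_rot: [0.012, 0.533, 0.01, 0.846]
contact_force: [-0.0, -0.1, -2.0]
opening: 0.611
```

Call:
drive_tool(steps=[[0,0,0,0,0.3],[0,0,0,0,0.3]])

```text
time: 22.9
eef_pos: [0.5557, -0.1897, 0.1877]
tcp_rot: [0.013, 0.534, 0.01, 0.846]
contact_force: [-0.1, 0.2, -3.5]
opening: 0.607
```

```bash
python3 st.py
python3 - <<'E'
from ik import *
s=readout.get_state();M=R.from_quat(s['tcp_rot']).as_matrix();c=s['eef_pos']
for z in(.145,.085,.066):
  g=np.array([.618,-.214,z]); print(z,'tool cm',(M.T@(g-c)*100).round(2))
print('tool of -z',M.T@[0,0,-1])
E
```

```text
22.9 [-0.639 -0.115  2.086  0.381  0.86  -2.411] [ 0.5557 -0.1897  0.1877] [-0.1  0.2 -3.5] 0.607143497790269
[[ 0.43  -0.004  0.903]
 [ 0.031  0.999 -0.011]
 [-0.902  0.033  0.43 ]]
0.145 tool cm [ 6.46 -2.59  3.81]
0.085 tool cm [11.87 -2.78  1.23]
0.066 tool cm [13.59 -2.84  0.41]
tool of -z [ 0.90218604 -0.03267158 -0.43010802]
```

Call:
drive_tool(steps=[[2.15,-0.86,1.27,0,0.3],[2.15,-0.86,1.27,0,0.3],[2.15,-0.86,1.27,0,0.3],[1.35,-0.05,-0.65,0,0.3],[1.35,-0.05,-0.65,0,0.3],[1.35,-0.05,-0.65,0,0.3],[0.9,-0.03,-0.43,0,0.3],[0,0,0,0,0.3],[0,0,0,0,0.3]])

```text
time: 23.8
eef_pos: [0.619, -0.2138, 0.0926]
tcp_rot: [0.012, 0.532, 0.01, 0.846]
contact_force: [1.3, 0.2, -2.4]
opening: 0.609
```

```bash
python3 st.py
python3 - <<'E'
from h import *
w=cam('wrist'); d=cam('scene')
cv2.imwrite('pics/a8.png',np.hstack([cv2.resize(w['frame'],(480,360)),cv2.resize(d['frame'][130:310,60:220],(320,360))])[:,:,::-1])
E
```

```text
23.8 [-0.605  0.162  1.997  0.449  0.673 -2.484] [ 0.619  -0.2138  0.0926] [ 1.3  0.2 -2.4] 0.6093780812228594
[[ 0.433 -0.005  0.901]
 [ 0.03   1.    -0.009]
 [-0.901  0.03   0.433]]
```

View pics/a8.png

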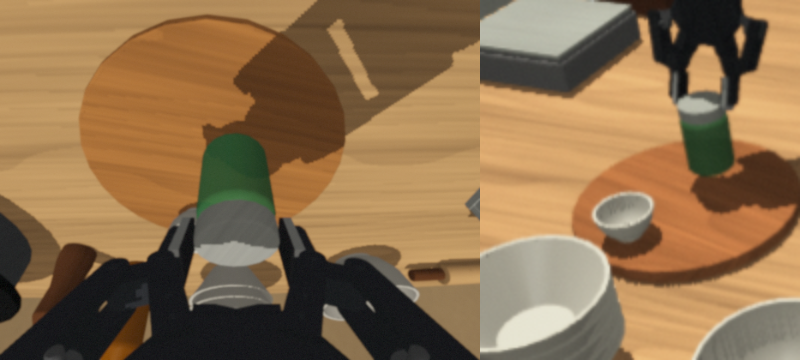

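The jar is held and looks upright at (707,135), over a clear part of the board, with the bowl well away at (625,215). I'll lower it slowly.

Call:
drive_tool(steps=[[0.54,-0.02,-0.26,0,0.3],[0.54,-0.02,-0.26,0,0.3],[0.45,-0.02,-0.22,0,0.3],[0.36,-0.01,-0.17,0,0.3],[0.18,-0.01,-0.09,0,0.3],[0,0,0,0,0.3]])

```text
time: 24.5
eef_pos: [0.6187, -0.2137, 0.0687]
tcp_rot: [0.012, 0.533, 0.011, 0.846]
contact_force: [0.3, -0.2, -2.7]
opening: 0.606
```

Call:
drive_tool(steps=[[0.13,0,-0.06,0,0.3],[0.13,0,-0.06,0,0.3],[0,0,0,0,0.3]])

```text
time: 24.8
eef_pos: [0.619, -0.2138, 0.0665]
tcp_rot: [0.012, 0.532, 0.01, 0.846]
contact_force: [-0.5, 0.3, -2.6]
opening: 0.609
```

Call:
drive_tool(steps=[[0.13,0,-0.06,0,0.3],[0,0,0,0,0.3]])

```text
time: 25.0
eef_pos: [0.6192, -0.2139, 0.0653]
tcp_rot: [0.011, 0.532, 0.01, 0.847]
contact_force: [0.4, -0.2, -2.2]
opening: 0.605
```

Call:
drive_tool(steps=[[0.13,0,-0.06,0,0.3],[0,0,0,0,0.3]])

```text
time: 25.2
eef_pos: [0.6201, -0.214, 0.0654]
tcp_rot: [0.011, 0.531, 0.01, 0.847]
contact_force: [-1.8, 2.6, 3.7]
opening: 0.61
```

Contact: the vertical force went from −2.2 to +3.7 N. Releasing and backing out along the fingers.

Call:
drive_tool(steps=[[0,0,0,0,0.63],[0,0,0,0,0.66],[0,0,0,0,0.72],[0,0,0,0,0.82],[0,0,0,0,0.9],[0,0,0,0,0.9]])

```text
time: 25.8
eef_pos: [0.619, -0.2138, 0.0635]
tcp_rot: [0.012, 0.532, 0.01, 0.846]
contact_force: [0.2, 0.2, 0.1]
opening: 0.902
```

Call:
drive_tool(steps=[[-0.7,0,0,0,0.9],[-1.5,0,0,0,0.9],[-2,0,0,0,0.9],[-3,0,0,0,0.9],[-3,0,0,0,0.9],[-3,0,0,0,0.9],[-3,0,0,0,0.9],[0,0,0,0,0.9]])

```text
time: 26.6
eef_pos: [0.5501, -0.2204, 0.2157]
tcp_rot: [0.009, 0.529, 0.008, 0.848]
contact_force: [0.2, 0.6, 0.2]
opening: 0.903
```

```bash
python3 st.py
python3 - <<'E'
from h import *
t=cam('top'); d=cam('scene')
def ring(c,x,y,r,z):
    a=np.linspace(0,2*np.pi,40); return proj(c,np.c_[x+r*np.cos(a),y+r*np.sin(a),a*0+z]).astype(int)
D=d['frame'].copy();T=t['frame'].copy()
for I,c in((D,d),(T,t)):
    for z in(.018,.104): cv2.polylines(I,[ring(c,.606,-.2145,.027,z)],True,(255,0,0),1)
o=np.hstack([cv2.resize(T,(448,336)),cv2.resize(D[140:290,80:237],(352,336))])
cv2.imwrite('pics/a9.png',np.vstack([o,cv2.resize(D[80:320],(800,264*800//616//1))[:264]])[:600,:,::-1])
E
```

```text
26.6 [-0.698 -0.13   2.049  0.388  0.917 -2.458] [ 0.5501 -0.2204  0.2157] [0.2 0.6 0.2] 0.9028155205217576
[[ 0.44  -0.004  0.898]
 [ 0.024  1.    -0.007]
 [-0.898  0.024  0.44 ]]
```

View pics/a9.png

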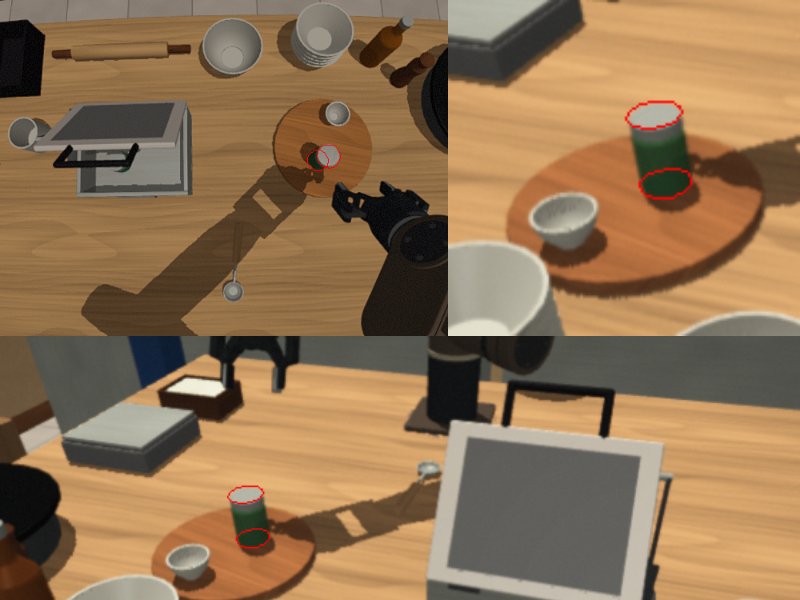

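The jar stands upright, and its predicted rings match in both views. The lid is propped, the bowl is unmoved at (422,141) in the full top view, and the robot is clear of everything.

```bash
python3 -c "
from plant import sign_off; print(sign_off())"
```

```text
the job is handed in; nothing more can be done
None
```

The lid is propped on its stay and the tall jar stands upright on the board. I handed the job in at 26.6 s of the 61 s allowed.

- **Lid:** My first grasp of the handle closed on nothing because it was too shallow. The second, about 15 mm deeper, held. I raised the lid to about 1.07 rad and lowered it onto the stay. The handle's place in the top view matched a lid angle of about 0.90 rad.
- **Tool tilt:** A vertical tool would have hit the lid and handle, and the moves can't command a tilt. I pushed the arm past its outer reach in free space until the tool leaned forward about 26°, then kept that lean for the rest of the job.
- **Jar:** I reached in under the lid and gripped the tall jar at 40 N. I set it down near (0.606, −0.215), with the vertical force at contact only about 4 N.

**Last checks:** The jar's predicted outlines matched in both the top and scene pictures. The lid was still propped, the bowl was at its original pixels, and the force on the tool was near zero. I saw the squat jar in place only by eye, partly hidden behind the handle, and did not measure it again. The force readings stayed under about 20 N.

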